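# Reload load cells into the outgoing rack in reverse order

## Robot

A 6-joint arm with a two-finger parallel gripper is mounted at the origin on the work surface. World frame = base frame: x ahead of the robot, y to its left, z up, the work surface at z = 0. Lengths are in mm, angles in rad, forces in N, time in s.
With the tool pointing down it reaches from about 275 to 1000 mm from the base axis. Payload 8.4 kg.
Tool frame: the origin (TCP) lies at the very end of the fingers, on their centre line; the grasp point (between the pads) lies 19 mm behind it; x points along the fingers, y is the direction in which the jaws open and shut, and the axes are right-handed (so a half turn about x gives the same grasp; the last joint's range is limited). The gripper opens to 85 mm and grips with 20 to 120 N. Pads are 22 mm wide; open, the fingers measure 114 mm over their backs; the gripper's body (76 mm by 85 mm) begins 54 mm behind the grasp point. The pads swing forward as they close: fully open they stand 13 mm farther back than shut.
Start: joints at [1.136, 0.353, 1.633, -0, 1.155, -0.002], TCP at [262.133, 567.375, 204.981] pointing down, gripper open.
Joint ranges: [-2.63, 2.63], [-0.92, 2.1], [0.06, 2.66], [-1.3, 4.44], [0, 2.69], [-3.02, 3.02]. Speed limits (rad/s): [2.22, 2.22, 2.79, 3.14, 3.14, 3.14].

## Interface

Orientations are given as [roll, pitch, yaw] about the fixed x, y, z axes, in that order (R = Rz(yaw) Ry(pitch) Rx(roll)).
In Python, from rig import r, grab_frame, camera_params, sign_off gives the robot as it stands.
- The arm moves only by the tool drive_tool, never from a script. Its argument "rows" is one flat list of numbers, 7 for each row, row after row: the shift along the tool's x, y, z in mm, then the turn, a rotation vector about the tool's x, y, z in degrees, then the opening in per cent of the stroke, from 0 (shut) to 100 (fully open). In form: [x, y, z, rx, ry, rz, fingers, x, y, z, rx, ry, rz, fingers, ...]. A call has 1 to 10 rows; each row is the pose to reach, as a shift and turn from the pose measured when the call began, along the tool's axes at that moment; what a row does not reach only later rows make up. A row lasts 1/8 s, in which the tool goes at most 62.5 mm and 10.7 degrees, less where a joint would pass 70% of its speed; a pose out of reach is approached as far as the arm can. A call with a gripper value outside its range is refused whole. The fingers move at their own pace and stop on an object; "newtons" is the grip in N (left out, the last holds). Time passes only in rows, so rows that repeat a pose let the fingers close. It gives the time, the measured TCP pose, the force and the opening at its end, in the units of the state.
- r.sense(): the state, without advancing time (a new reading comes with each control period).
- grab_frame(name): name is "scene" or "top" or "wrist"; returns the picture (400x640x3 uint8, red, green, blue); there is no depth.
- camera_params(name): a dict with "vertical_fov" (degrees; the focal length in pixels is half the picture's height over the tangent of half this angle, whatever the lens; pixels are square), "cx", "cy" (the principal point, pixels), "pose" (4x4, takes a point from camera to world coordinates); the wrist camera has in their place "tool_from_camera" (4x4, takes a point from camera to tool coordinates, whose origin is the TCP and whose axes are the tool frame's). Camera axes: x right, y down, z forward; pixel columns grow to the right and rows downward; lengths in mm; the calibration is good to about 2 mm. The wrist camera is an equidistant fisheye: a pixel r from the principal point sees the ray r / f radians off the axis. A picture is of the moment at which its call begins: read the wrist's pose just before it. camera_params takes no time and is no camera call.
- sign_off(): hands the job in, once; it reports no verdict.
The state is a dict: "clock": time; "qpos": joint angles; "qvel": joint speeds; "joint_efforts": joint torques, N m; "eef_pos": TCP position; "tcp_rot": TCP orientation; "contact_force": force on the tool from outside, world axes, zero at the start; "wrist_torque": the same for the moment, N m; "opening": opening from 0.0 (shut) to 1.0 (fully open).
Only numpy, scipy, OpenCV 4.12 (cv2) and the standard library are available. Lean on these libraries where they do the work, as an engineer would, in place of code of your own. Each camera call takes 0.05 s, during which the arm holds its last target.

## Task

Move the four load cells from the plywood intake rack to the empty aluminium rack in reverse order along the row: the cell at the left end goes to the right end compartment, the second from the left to the second from the right, and so on, so the row finishes mirrored. Stand each one upright in the middle of its compartment, set it down gently without dropping, knocking or tipping any of them, and let go.

Things in the scene. Friction and masses are not known exactly. Their poses are not given: they have to be found in the camera images.
- cell_pancake: Low, wide, dark round load cell: body 54 mm diameter, 26 mm high, with a ring of small bolt heads. Grip it by the upright steel stud centred on top, 20 mm in diameter, 36 mm long; stud top 62 mm above the underside. 0.29 to 0.45 kg. Origin: centre of the underside; z up along the stud, the yaw is arbitrary and does not matter.
- cell_canister: Slim tall bright steel round load cell: body 38 mm diameter, 42 mm high. Grip it by the upright steel stud centred on top, 20 mm in diameter, 36 mm long; stud top 78 mm above the underside. 0.30 to 0.48 kg. Origin: centre of the underside; z up along the stud, the yaw is arbitrary and does not matter.
- cell_block: Square-bodied aluminium load cell: body 44 x 44 mm, 34 mm high. Grip it by the upright steel stud centred on top, 20 mm in diameter, 36 mm long; stud top 70 mm above the underside. 0.21 to 0.33 kg. Origin: centre of the underside; z up, x and y along its sides (within 0.25 rad of the rack's at the start; set it down about as square).
- cell_flanged: Bright steel load cell with a thin round flange 54 mm diameter, 10 mm high, and above it a cone narrowing from 42 to 26 mm diameter, up to 32 mm high. Grip it by the upright steel stud centred on top, 20 mm in diameter, 36 mm long; stud top 68 mm above the underside. 0.27 to 0.43 kg. Origin: centre of the underside; z up along the stud, the yaw is arbitrary and does not matter.
- rack_in: Plywood intake rack, full at first: fixed board 76 (x) x 392 (y) x 14 mm; ribs 4 mm thick, 14 mm above the board, at y = -152, -76, 0, 76, 152 mm make four compartments, 72 mm clear, centres x = 0, y = -114, -38, 38, 114 mm. Origin: underside centre, on the table; x away from the robot, y along the row to its left (yaw within 0.1 rad). Loose washer on its +y end. Either rack may be the nearer one.
- rack_out: Bare aluminium rack, empty at the start: fixed board 76 (x) x 392 (y) x 14 mm; ribs 4 mm thick, 14 mm above the board, at y = -152, -76, 0, 76, 152 mm make four compartments, 72 mm clear, centres x = 0, y = -114, -38, 38, 114 mm. Cells stand on the board, 14 mm above the table; 44 mm discs mark centres. Origin and axes as rack_in; the racks lie 140 to 195 mm apart in x. Gauge block on its -y end.
- pad_pancake: Fixed black rubber pad, 62 x 64 mm, 3 mm thick, in the intake rack compartment where the pancake cell stands at the start (centred within 4 mm); it never moves, so it marks that cell's original place. Origin: centre of its underside, 14 mm above the table; axes as rack_in.
- pad_canister: Fixed black rubber pad, 62 x 64 mm, 3 mm thick, in the intake rack compartment where the canister cell stands at the start (centred within 4 mm); it never moves, so it marks that cell's original place. Origin: centre of its underside, 14 mm above the table; axes as rack_in.
- pad_block: Fixed black rubber pad, 62 x 64 mm, 3 mm thick, in the intake rack compartment where the block cell stands at the start (centred within 4 mm); it never moves, so it marks that cell's original place. Origin: centre of its underside, 14 mm above the table; axes as rack_in.
- pad_flanged: Fixed black rubber pad, 62 x 64 mm, 3 mm thick, in the intake rack compartment where the flanged cell stands at the start (centred within 4 mm); it never moves, so it marks that cell's original place. Origin: centre of its underside, 14 mm above the table; axes as rack_in.
Not all that is in view belongs to the job. Leave any purple look-alike of the cell_canister alone. Leave any blue look-alike of the cell_flanged alone.

How it is judged (in metres and radians):
At the end, for the whole second after the job is handed in: Each cell stands upright (within 0.08 rad), released and at rest, on the floor of the aluminium rack (within 4 mm in height), within 12 mm across and along of the centre of the compartment that mirrors its original one (y = +114 mm goes to -114 mm, +38 to -38, and so on) (((y of pad_pancake in the frame of rack_in between -0.134 and -0.094 m and y of cell_pancake in the frame of rack_out between 0.102 and 0.126 m) or (y of pad_pancake in the frame of rack_in between -0.058 and -0.018 m and y of cell_pancake in the frame of rack_out between 0.026 and 0.05 m) or (y of pad_pancake in the frame of rack_in between 0.018 and 0.058 m and y of cell_pancake in the frame of rack_out between -0.05 and -0.026 m) or (y of pad_pancake in the frame of rack_in between 0.094 and 0.134 m and y of cell_pancake in the frame of rack_out between -0.126 and -0.102 m)) and x of cell_pancake in the frame of rack_out between -0.012 and 0.012 m and z of cell_pancake in the frame of rack_out between 0.01 and 0.018 m and angle between each of cell_pancake, cell_canister, cell_block, cell_flanged's own z axis and vertical below 0.08 rad and linear speed of each of cell_pancake, cell_canister, cell_block, cell_flanged below 0.02 m/s and contact force between the fingers and cell_pancake below 0.05 N and ((y of pad_canister in the frame of rack_in between -0.134 and -0.094 m and y of cell_canister in the frame of rack_out between 0.102 and 0.126 m) or (y of pad_canister in the frame of rack_in between -0.058 and -0.018 m and y of cell_canister in the frame of rack_out between 0.026 and 0.05 m) or (y of pad_canister in the frame of rack_in between 0.018 and 0.058 m and y of cell_canister in the frame of rack_out between -0.05 and -0.026 m) or (y of pad_canister in the frame of rack_in between 0.094 and 0.134 m and y of cell_canister in the frame of rack_out between -0.126 and -0.102 m)) and x of cell_canister in the frame of rack_out between -0.012 and 0.012 m and z of cell_canister in the frame of rack_out between 0.01 and 0.018 m and contact force between the fingers and cell_canister below 0.05 N and ((y of pad_block in the frame of rack_in between -0.134 and -0.094 m and y of cell_block in the frame of rack_out between 0.102 and 0.126 m) or (y of pad_block in the frame of rack_in between -0.058 and -0.018 m and y of cell_block in the frame of rack_out between 0.026 and 0.05 m) or (y of pad_block in the frame of rack_in between 0.018 and 0.058 m and y of cell_block in the frame of rack_out between -0.05 and -0.026 m) or (y of pad_block in the frame of rack_in between 0.094 and 0.134 m and y of cell_block in the frame of rack_out between -0.126 and -0.102 m)) and x of cell_block in the frame of rack_out between -0.012 and 0.012 m and z of cell_block in the frame of rack_out between 0.01 and 0.018 m and contact force between the fingers and cell_block below 0.05 N and ((y of pad_flanged in the frame of rack_in between -0.134 and -0.094 m and y of cell_flanged in the frame of rack_out between 0.102 and 0.126 m) or (y of pad_flanged in the frame of rack_in between -0.058 and -0.018 m and y of cell_flanged in the frame of rack_out between 0.026 and 0.05 m) or (y of pad_flanged in the frame of rack_in between 0.018 and 0.058 m and y of cell_flanged in the frame of rack_out between -0.05 and -0.026 m) or (y of pad_flanged in the frame of rack_in between 0.094 and 0.134 m and y of cell_flanged in the frame of rack_out between -0.126 and -0.102 m)) and x of cell_flanged in the frame of rack_out between -0.012 and 0.012 m and z of cell_flanged in the frame of rack_out between 0.01 and 0.018 m and contact force between the fingers and cell_flanged below 0.05 N); the robot touches nothing.
It fails at once if a cell is tipped over (by more than 0.6 rad) (angle between any of cell_pancake, cell_canister, cell_block, cell_flanged's own z axis and vertical above 0.6 rad).
It fails at once if a cell is dropped or knocked: it moves faster than 0.5 m/s while not held ((contact force between the fingers and cell_pancake below 0.02 N and linear speed of cell_pancake above 0.5 m/s) or (contact force between the fingers and cell_canister below 0.02 N and linear speed of cell_canister above 0.5 m/s) or (contact force between the fingers and cell_block below 0.02 N and linear speed of cell_block above 0.5 m/s) or (contact force between the fingers and cell_flanged below 0.02 N and linear speed of cell_flanged above 0.5 m/s)).
It also fails if it takes over 96 s, if anything falls off the work surface, if the arm or the gripper's body presses on something with over 40 N, if the wrist force passes 120 N, or if a joint passes its speed limit or range.

## Working session

There is one attempt and no reset: what is moved stays moved. The work goes in short steps, Python scripts to look and compute and a tool call to move; the robot and the scene stay as the last step left them, time stands still between calls to the robot, and variables do not carry over. Pictures are saved under pics/ and viewed, and the job is handed in when it is done.

Besides the shell and the picture viewer there is one more tool, called by a JSON object that holds its "method" and its "body", one argument or row to a line. drive_tool: Moves the arm, as the interface text tells. Its arguments: {"type":"object","properties":{"rows":{"type":"array","items":{"type":"number"}},"newtons":{"type":"number"}},"required":["rows"]}

```bash
ls; mkdir -p pics; python3 - <<'E'
from rig import r, grab_frame, camera_params
import cv2,numpy as np
np.set_printoptions(suppress=True,precision=4)
print(r.sense())
for n in ("scene","top","wrist"):
    cv2.imwrite(f"pics/{n}0.png",grab_frame(n)[:,:,::-1]); print(n,camera_params(n))
E
```

```text
pics
{'clock': 0.0, 'qpos': array([ 1.1356,  0.3536,  1.6342,  0.    ,  1.1552, -0.0024]), 'qvel': array([-0.0003, -0.0003, -0.0001,  0.0008,  0.0003, -0.0006]), 'joint_efforts': array([  0.0008, -60.5262, -34.2067,  -0.    ,   0.0095,   0.0001]), 'eef_pos': array([261.8996, 566.9075, 204.2512]), 'tcp_rot': array([-1.5972,  1.5694, -2.03  ]), 'contact_force': array([ 0.1847, -0.0053,  0.3735]), 'wrist_torque': array([-0.0303,  0.0247, -0.0319]), 'opening': 1.0033061653609152}
scene {'vertical_fov': 48.641580661886145, 'cx': 312.23671367057096, 'cy': 199.56454682721971, 'pose': array([[  -0.4116,    0.4948,   -0.7654, 1234.7525],
       [   0.9112,    0.2404,   -0.3346,  210.3563],
       [   0.0184,   -0.8351,   -0.5498,  475.0556],
       [   0.    ,    0.    ,    0.    ,    1.    ]])}
top {'vertical_fov': 47.20855747295464, 'cx': 316.9707635467595, 'cy': 188.51764392067625, 'pose': array([[  0.0168,  -0.9946,   0.1024, 533.4436],
       [ -0.9993,  -0.02  ,  -0.0304, -43.9272],
       [  0.0323,  -0.1019,  -0.9943, 846.0263],
       [  0.    ,   0.    ,   0.    ,   1.    ]])}
wrist {'vertical_fov': 65.70646984690485, 'cx': 322.4238135700564, 'cy': 203.06425305443975, 'tool_from_camera': array([[   0.0009,   -0.2779,    0.9606, -168.9134],
       [   1.    ,    0.    ,   -0.001 ,   -1.7159],
       [   0.0002,    0.9606,    0.2779,  -71.0469],
       [   0.    ,    0.    ,    0.    ,    1.    ]])}
```

View pics/top0.png

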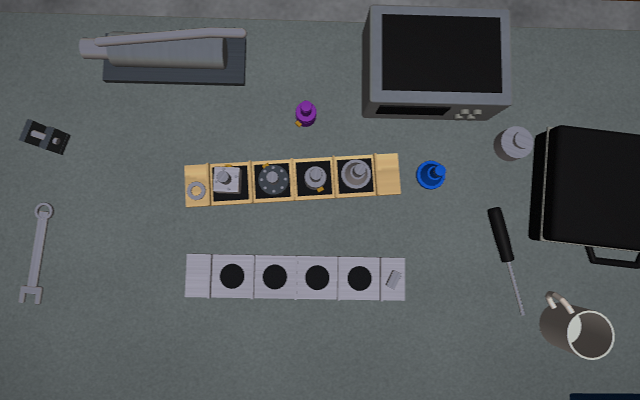

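View pics/scene0.png

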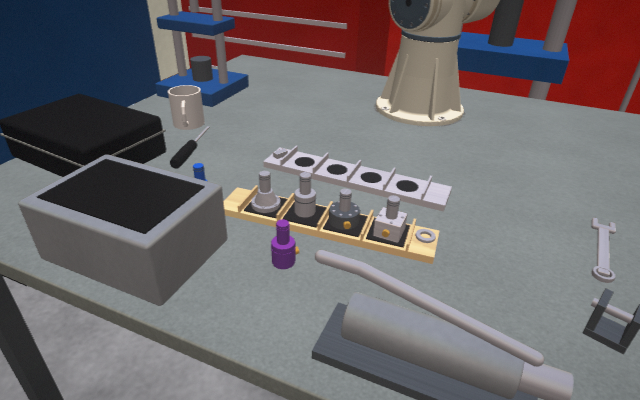

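View pics/wrist0.png

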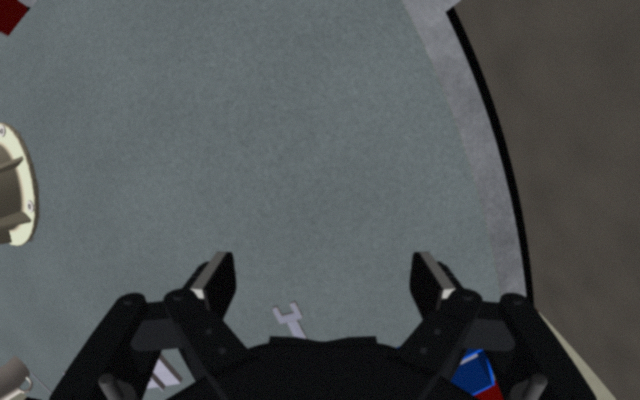

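Candidates in the top view: the intake rack holds, from the left, the block (226,178), pancake (272,178), canister (316,178) and flanged cell (356,173). The purple (306,113) and blue (431,175) look-alikes stand outside the rack and stay put. I'll measure and make an enlarged crop.

```bash
cat > h.py <<'E'
import numpy as np,cv2
from rig import r, grab_frame, camera_params
from scipy.spatial.transform import Rotation as R
np.set_printoptions(suppress=True,precision=2)
def ray(n,u,v,tool=None):
    c=camera_params(n); f=200/np.tan(np.radians(c["vertical_fov"])/2)
    x=np.array([u-c["cx"],v-c["cy"]])
    if n=="wrist":
        rr=np.hypot(*x); th=rr/f; d=np.array([*(x/max(rr,1e-9)*np.sin(th)),np.cos(th)]); P=tool@c["tool_from_camera"]
    else: d=np.array([x[0]/f,x[1]/f,1]); P=c["pose"]
    return P[:3,3],P[:3,:3]@d
def onz(n,u,v,z,tool=None):
    o,d=ray(n,u,v,tool); return o+d*(z-o[2])/d[2]
def toolT():
    s=r.sense(); T=np.eye(4); T[:3,:3]=R.from_euler('xyz',s["tcp_rot"]).as_matrix(); T[:3,3]=s["eef_pos"]; return T
E
python3 - <<'E'
from h import *
im=cv2.imread("pics/top0.png")
g=cv2.cvtColor(im,cv2.COLOR_BGR2GRAY)
m=(g<45).astype(np.uint8)
n,l,st,c=cv2.connectedComponentsWithStats(m)
for i in range(1,n):
    if 300<st[i,4]<1500: print(st[i],c[i],onz("top",*c[i],14))
cv2.imwrite("pics/c1.png",cv2.resize(im[145:310,170:420],(800,528),interpolation=cv2.INTER_CUBIC))
im=cv2.imread("pics/scene0.png")
cv2.imwrite("pics/c2.png",cv2.resize(im[140:265,210:460],(800,400),interpolation=cv2.INTER_CUBIC))
E
```

```text
[104  77 141   9 306] [175.48  82.39] [811.63 196.34  14.  ]
[375 105  76  11 644] [411.96 109.71] [ 771.18 -244.94   14.  ]
[ 46 129  24  26 330] [ 58.14 141.63] [695.22 401.77  14.  ]
[ 528  131   19  110 1225] [537.09 186.22] [ 631.67 -478.46   14.  ]
[337 159  36  34 397] [353.32 178.89] [ 638.28 -135.87   14.  ]
[296 161  36  35 671] [312.38 177.94] [638.46 -60.61  14.  ]
[255 163  35  36 405] [270.31 183.14] [627.32  15.97  14.  ]
[214 166  34  35 406] [235.45 188.76] [615.73  78.86  14.  ]
[488 207  26  55 768] [500.34 233.88] [ 542.31 -407.1    14.  ]
[585 246  55  23 450] [611.42 260.02] [ 497.98 -612.75   14.  ]
[220 264  24  24 450] [231.64 275.64] [459.99  80.2   14.  ]
[263 265  24  24 442] [274.38 276.43] [459.66   4.16  14.  ]
[306 266  23  24 441] [316.87 277.23] [459.31 -71.85  14.  ]
[348 266  23  24 434] [359.09 277.91] [ 459.16 -147.8    14.  ]
[570 393  70   7 430] [603.85 396.42] [ 257.12 -586.9    14.  ]
```

View pics/c1.png

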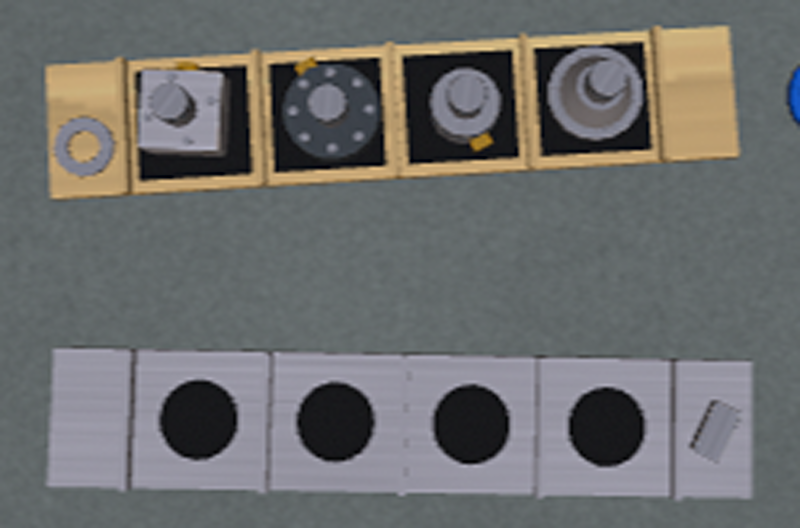

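View pics/c2.png

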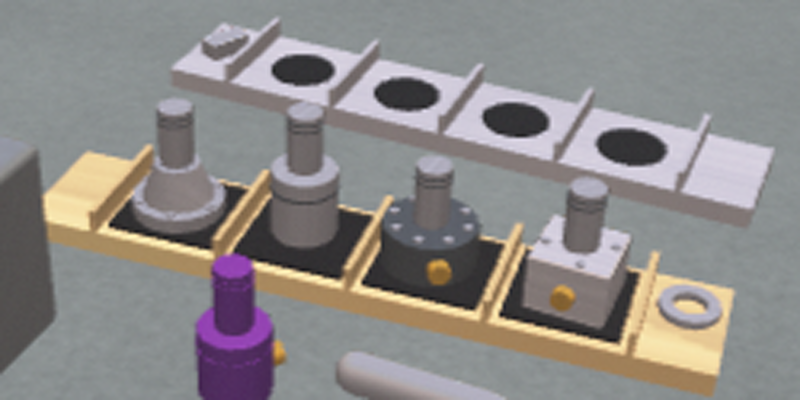

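The crops confirm the order from the left: block, pancake (bolt ring), canister (slim) and flanged (cone). The aluminium rack's discs measure 76 mm apart, so the calibration is sound. Next I'll enlarge the stud tops.

```bash
python3 - <<'E'
from h import *
im=cv2.imread("pics/top0.png")
t=[]
for u,v in((224,178),(272,177),(316,175),(359,171)):
    c=cv2.resize(im[v-19:v+19,u-19:u+19],(380,290*380//290),interpolation=cv2.INTER_CUBIC)
    for k in range(0,380,50): cv2.putText(c,str(u-19+k//10),(k,8),0,.3,(0,255,255),1);cv2.line(c,(k,0),(k,379),(0,255,255),1);cv2.putText(c,str(v-19+k//10),(0,k+8),0,.3,(0,255,0),1);cv2.line(c,(0,k),(379,k),(0,255,0),1)
    t.append(cv2.resize(c,(300,300)))
cv2.imwrite("pics/c3.png",np.vstack([np.hstack(t[:2]),np.hstack(t[2:])]))
E
```

```text
(no output)
```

View pics/c3.png

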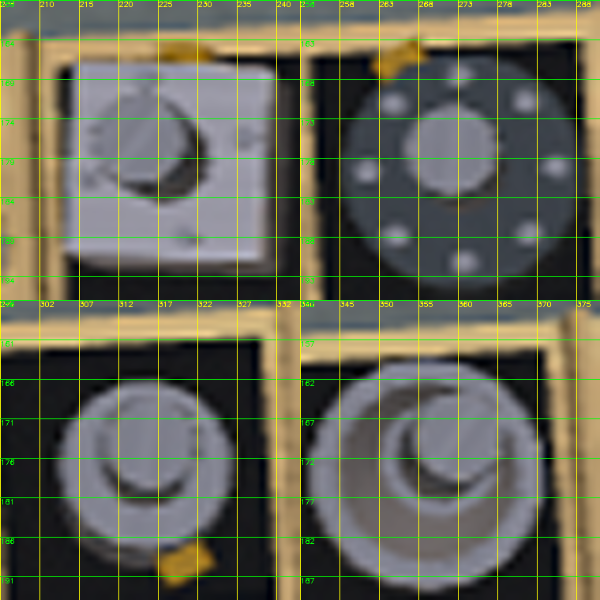

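```bash
cat >> h.py <<'E'
def tune(tgt,jaw_yaw):
    """shift (tool axes, mm) and rotvec (deg) to TCP target, tool x down, jaws along jaw_yaw"""
    T=toolT(); best=None
    for k in (0,np.pi):
        y=np.array([np.cos(jaw_yaw+k),np.sin(jaw_yaw+k),0]); x=np.array([0,0,-1.]); Rt=np.c_[x,y,np.cross(x,y)]
        rv=np.degrees(R.from_matrix(T[:3,:3].T@Rt).as_rotvec())
        if best is None or np.linalg.norm(rv)<np.linalg.norm(best): best=rv
    return T[:3,:3].T@(np.array(tgt)-T[:3,3]),best
E
python3 - <<'E'
from h import *
T=toolT();print(T)
S={}
for n,u,v,z in(("block",222.1,176.1,87),("panc",271.6,176.6,79),("can",315.3,173.7,95),("flan",359.4,169,85)):
    S[n]=onz("top",u,v,z); print(n,S[n])
print("panc body",onz("top",272.9,179.1,43), "can body",onz("top",297-.5+145/7.89,156-.5+162/7.89,59))
print("flange",onz("top",340-.5+128/7.89,152-.5+174/7.89,27),"block",onz("top",205-.5+168/7.89,159-.5+160/7.89,51))
p=np.array([S[k][:2] for k in S]);d=p[0]-p[3];print("in yaw",np.arctan2(-d[0],d[1]))
D=np.array([[459.99,80.2],[459.66,4.16],[459.31,-71.85],[459.16,-147.8]]);d=D[0]-D[3];print("out yaw",np.arctan2(-d[0],d[1]))
# scene check
for n,u,v in(("block",210+587/3.2,140+187/3.2),("panc",210+435/3.2,140+163/3.2),("can",210+305/3.2,140+112/3.2),("flan",210+175/3.2,140+106/3.2)):
    print(n,onz("scene",u-.5,v-.5,S[n][2]))
print(tune([S["block"][0],S["block"][1],200],0))
E
```

```text
[[ -0.     0.42   0.91 261.99]
 [ -0.     0.91  -0.42 567.04]
 [ -1.    -0.    -0.   204.45]
 [  0.     0.     0.     1.  ]]
block [629.21  90.89  87.  ]
panc [631.11   9.42  79.  ]
can [635.42 -63.7   95.  ]
flan [ 646.33 -138.14   85.  ]
panc body [631.3    9.52  43.  ] can body [636.21 -63.99  59.  ]
flange [ 646.46 -138.7    27.  ] block [629.19  90.72  51.  ]
in yaw 0.07462397371738917
out yaw -0.003640334796490011
block [633.27  89.46  87.  ]
panc [633.48   8.18  79.  ]
can [640.29 -64.37  95.  ]
flan [ 650.19 -138.56   85.  ]
(array([   4.72, -278.2 ,  533.08]), array([65.2 ,  0.03,  0.05]))
```

{"method": "drive_tool", "body": {
  "rows": [5,-277,534,65,0,0,100,5,-277,534,65,0,0,100,5,-277,534,65,0,0,100,5,-277,534,65,0,0,100,5,-277,534,65,0,0,100,5,-277,534,65,0,0,100,5,-277,534,65,0,0,100,5,-277,534,65,0,0,100,5,-277,534,65,0,0,100,5,-277,534,65,0,0,100]
}}

```text
clock: 1.4
eef_pos: [631.8, 89.0, 199.4]
tcp_rot: [-0.39, 1.569, -1.959]
contact_force: [-1.3, 1.4, 0.4]
opening: 1.002
```

{"method": "drive_tool", "body": {
  "rows": [0,0,0,0,0,0,60,0,0,0,0,0,0,60]
}}

```text
clock: 1.65
eef_pos: [631.2, 89.2, 198.9]
tcp_rot: [-1.019, 1.569, -2.588]
contact_force: [-0.3, -0.1, 0.4]
opening: 0.614
```

```bash
python3 - <<'E'
from h import *
print(toolT(), r.sense()["opening"], r.sense()["clock"])
T=toolT();im=grab_frame("wrist")[:,:,::-1].copy()
np.save("T1.npy",T)
cv2.imwrite("pics/w1.png",im); print(tune([631,90.5,56],0))
E
```

```text
[[ -0.     1.     0.   631.2 ]
 [ -0.     0.    -1.    89.17]
 [ -1.    -0.     0.   198.93]
 [  0.     0.     0.     1.  ]] 0.6135576537032311 1.65
(array([143.1 ,   0.2 ,  -0.94]), array([0.13, 0.06, 0.09]))
```

View pics/w1.png

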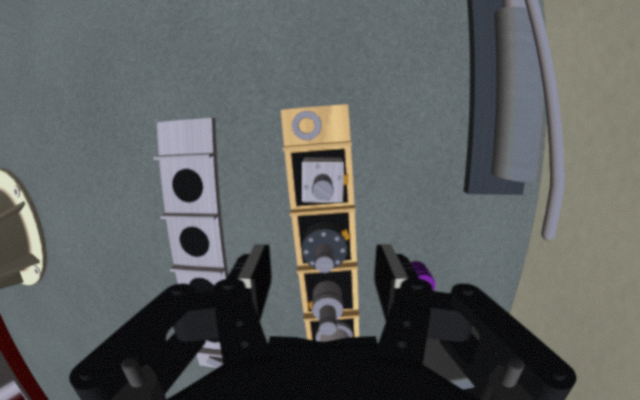

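The wrist view shows the block stud top at about (322,189), with the fingers on either side of the row. Checking it numerically.

```bash
python3 - <<'E'
from h import *
T=np.load("T1.npy"); im=cv2.imread("pics/w1.png")
c=cv2.resize(im[140:350,270:380],(420,800),interpolation=cv2.INTER_CUBIC)
for k in range(0,110,10): cv2.putText(c,str(270+k),(int(k*3.818),8),0,.3,(0,255,255),1);cv2.line(c,(int(k*3.818),0),(int(k*3.818),5),(0,255,255),1)
for k in range(0,210,10): cv2.putText(c,str(140+k),(0,int(k*3.81)+4),0,.3,(0,255,0),1)
cv2.imwrite("pics/w1c.png",cv2.resize(c,(315,600)))
for u,v,z in((322,189,87),(324.5,264.5,79),(328,288,95)): print(onz("wrist",u,v,z,T))
for u,v in((187.5,185.5),(195,241.5)): print("disc",onz("wrist",u,v,14,T))
E
```

```text
[629.31  90.42  87.  ]
[631.95   7.55  79.  ]
[635.55 -11.59  95.  ]
disc [460.68  78.12  14.  ]
disc [461.34   2.35  14.  ]
```

View pics/w1c.png

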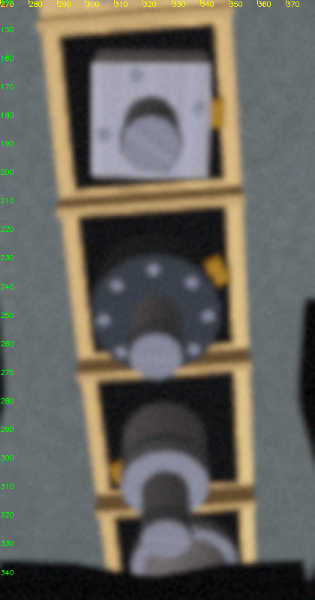

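Views agree to within 2 mm for the block. Descending, then closing at 50 N.

{"method": "drive_tool", "body": {
  "rows": [50,-2,-1,0,0,0,60,100,-2,-1,0,0,0,60,125,-2,-1,0,0,0,60,138,-2,-1,0,0,0,60,143,-2,-1,0,0,0,60,143,-2,-1,0,0,0,60],
  "newtons": 50
}}

```text
clock: 2.45
eef_pos: [629.3, 91.0, 56.9]
tcp_rot: [-0.436, 1.57, -2.004]
contact_force: [0.1, 0.2, -0.5]
opening: 0.6
```

{"method": "drive_tool", "body": {
  "rows": [0,0,0,0,0,0,35,0,0,0,0,0,0,28,0,0,0,0,0,0,22,0,0,0,0,0,0,15,0,0,0,0,0,0,10,0,0,0,0,0,0,10]
}}

```text
clock: 3.2
eef_pos: [630.3, 91.0, 57.8]
tcp_rot: [1.2, 1.569, -0.368]
contact_force: [2.9, -0.6, 6.0]
opening: 0.185
```

```bash
python3 - <<'E'
from h import *
print(toolT()[:3,3], r.sense()["opening"], r.sense()["clock"],r.sense()["contact_force"])
cv2.imwrite("pics/s2.png",cv2.resize(grab_frame("scene")[120:280,200:470,::-1],(800,474)))
print(tune([631,90.5,56],0))
E
```

```text
[630.3   91.05  57.76] 0.18472943298453595 3.2 [ 2.9  -0.58  6.  ]
(array([1.77, 0.69, 0.56]), array([ 0.15,  0.03, -0.09]))
```

View pics/s2.png

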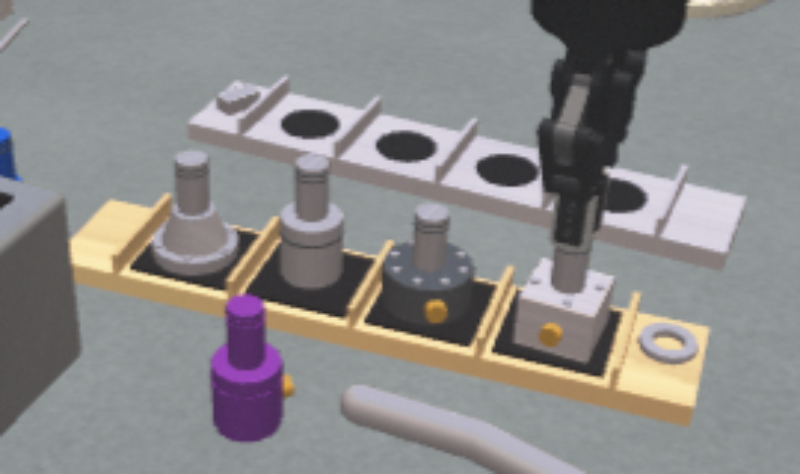

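Fingers hold the stud. Lifting a little to check the hold.

{"method": "drive_tool", "body": {
  "rows": [-5,0,0,0,0,0,10,-12,0,0,0,0,0,10,-25,0,0,0,0,0,10,-40,0,0,0,0,0,10,-40,0,0,0,0,0,10,-40,0,0,0,0,0,10]
}}

```text
clock: 4.0
eef_pos: [630.1, 91.1, 97.9]
tcp_rot: [1.244, 1.569, -0.324]
contact_force: [-0.4, -0.4, -2.7]
opening: 0.18
```

```bash
python3 - <<'E'
from h import *
print(toolT()[:3,3], r.sense()["opening"], r.sense()["clock"],r.sense()["contact_force"])
cv2.imwrite("pics/s3.png",cv2.resize(grab_frame("scene")[100:260,200:470,::-1],(800,474)))
print(tune([460,-148,150],0))
E
```

```text
[630.13  91.09  97.86] 0.18029339230446798 4.0 [-0.39 -0.37 -2.73]
(array([ -52.52, -170.49,  238.62]), array([ 0.15,  0.04, -0.07]))
```

View pics/s3.png

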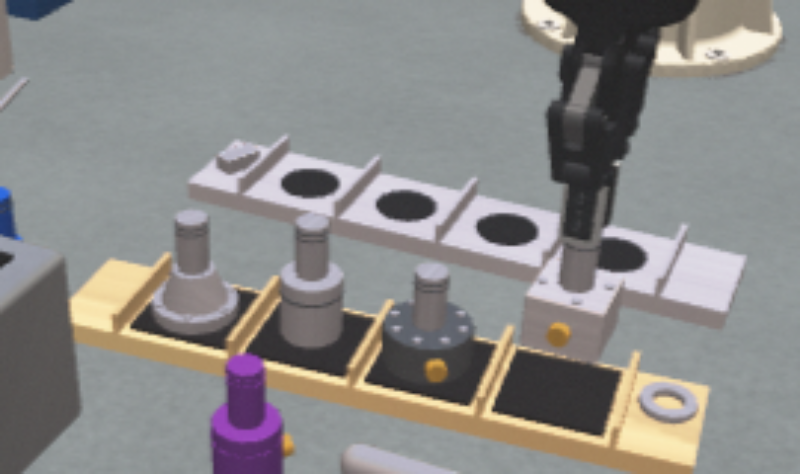

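{"method": "drive_tool", "body": {
  "rows": [-20,0,0,0,0,0,10,-40,-15,20,0,0,0,10,-52,-35,50,0,0,0,10,-52,-56,80,0,0,0,10,-52,-78,110,0,0,0,10,-52,-100,140,0,0,0,10,-52,-122,170,0,0,0,10,-52,-143,200,0,0,0,10,-52,-160,225,0,0,0,10,-52,-170,239,0,0,0,10]
}}

```text
clock: 5.3
eef_pos: [460.1, -149.5, 150.4]
tcp_rot: [1.117, 1.568, -0.452]
contact_force: [-0.2, -0.2, -2.6]
opening: 0.186
```

{"method": "drive_tool", "body": {
  "rows": [20,0,0,0,0,0,10,45,0,0,0,0,0,10,65,0,0,0,0,0,10,77,0,0,0,0,0,10,80,0,0,0,0,0,10,80,0,0,0,0,0,10]
}}

```text
clock: 6.05
eef_pos: [460.6, -149.6, 70.8]
tcp_rot: [1.142, 1.568, -0.427]
contact_force: [-0.0, -0.1, -2.9]
opening: 0.178
```

```bash
cat > look.py <<'E'
from h import *
import sys
print(toolT()[:3,3], r.sense()["opening"], r.sense()["clock"],r.sense()["contact_force"])
a=grab_frame("top")[130:320,170:420,::-1];b=grab_frame("scene")[90:280,200:470,::-1]
cv2.imwrite(sys.argv[1],np.vstack([cv2.resize(a,(395,300)),cv2.resize(b,(395,280))]) if 0 else np.hstack([cv2.resize(a,(395,300),interpolation=2),cv2.resize(b,(405,300),interpolation=2)]))
if len(sys.argv)>2: print(tune([float(q) for q in sys.argv[2:5]],0))
E
python3 look.py pics/l4.png 460 -148.3 54.8
```

```text
[ 460.64 -149.58   70.83] 0.17769753226367607 6.05 [-0.02 -0.1  -2.86]
(array([16.32, -0.91, -1.4 ]), array([ 0.09,  0.08, -0.19]))
```

View pics/l4.png

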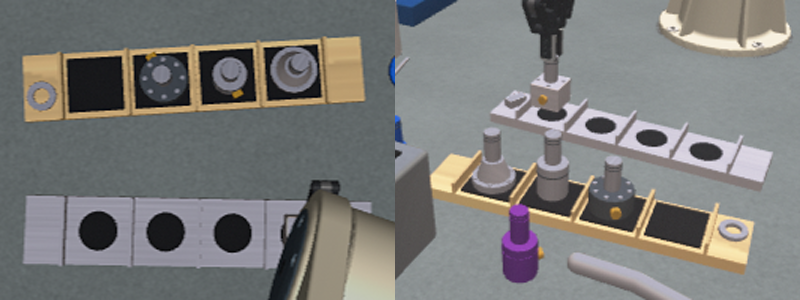

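The block is held over the right-hand disc, slightly above it. Lowering.

{"method": "drive_tool", "body": {
  "rows": [6,-1,-1,0,0,0,10,11,-1,-1,0,0,0,10,13,-1,-1,0,0,0,10,14,-1,-1,0,0,0,10,15,-1,-1,0,0,0,10,15,-1,-1,0,0,0,10]
}}

```text
clock: 6.9
eef_pos: [459.9, -148.7, 56.1]
tcp_rot: [1.159, 1.567, -0.41]
contact_force: [0.2, -0.4, -2.8]
opening: 0.178
```

{"method": "drive_tool", "body": {
  "rows": [0.5,0,0,0,0,0,10,1,0,0,0,0,0,10,1.5,0,0,0,0,0,10,1.5,0,0,0,0,0,10]
}}

```text
clock: 7.4
eef_pos: [460.4, -148.8, 54.9]
tcp_rot: [1.193, 1.566, -0.376]
contact_force: [-0.2, 0.3, 1.1]
opening: 0.186
```

Contact is sensed. Releasing gradually, then rising.

{"method": "drive_tool", "body": {
  "rows": [0,0,0,0,0,0,22,0,0,0,0,0,0,28,0,0,0,0,0,0,40,0,0,0,0,0,0,55,-5,0,0,0,0,0,60,-30,0,0,0,0,0,60,-60,0,0,0,0,0,60,-95,0,0,0,0,0,60,-95,0,0,0,0,0,60]
}}

```text
clock: 8.52
eef_pos: [461.8, -149.3, 152.6]
tcp_rot: [1.227, 1.561, -0.342]
contact_force: [1.0, -0.7, -0.5]
opening: 0.601
```

```bash
python3 look.py pics/l5.png 631.3 9 150
```

```text
[ 461.84 -149.28  152.59] 0.6006871402834536 8.525 [ 0.95 -0.71 -0.54]
(array([   0.49,  171.61, -157.37]), array([ 0.09,  0.1 , -0.27]))
```

View pics/l5.png

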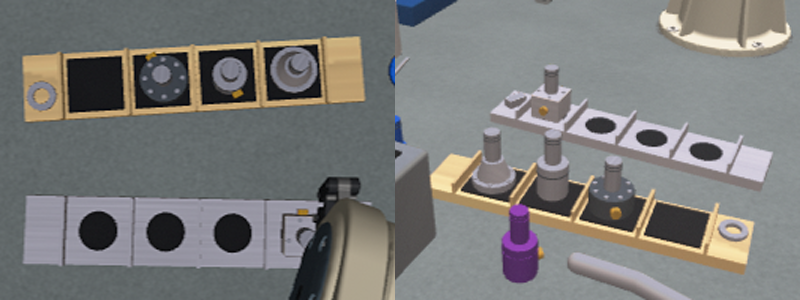

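{"method": "drive_tool", "body": {
  "rows": [0,60,-55,0,0,0,60,0,120,-110,0,0,0,60,0,172,-157,0,0,0,60,0,172,-157,0,0,0,60,0,172,-157,0,0,0,60,0,172,-157,0,0,0,60,0,172,-157,0,0,0,60]
}}

```text
clock: 9.5
eef_pos: [630.4, 7.7, 149.9]
tcp_rot: [1.007, 1.567, -0.563]
contact_force: [-0.2, 1.4, -0.7]
opening: 0.602
```

```bash
python3 - <<'E'
from h import *
T=toolT();np.save("T2.npy",T);cv2.imwrite("pics/w2.png",grab_frame("wrist")[:,:,::-1])
print(T[:3,3],tune([631.3,8.7,47],0))
E
python3 look.py pics/l6.png
```

```text
[630.4    7.68 149.93] (array([103.21,   0.28,  -1.24]), array([ 0.02,  0.11, -0.21]))
[630.64   7.65 150.21] 0.5979230924939052 9.55 [ 0.54  0.05 -0.24]
```

View pics/l6.png

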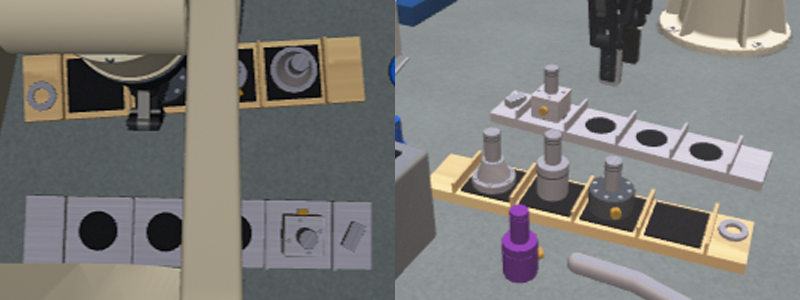

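View pics/w2.png

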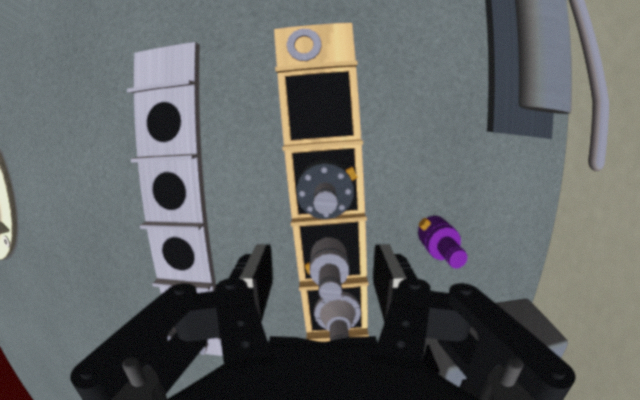

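The wrist view shows the pancake stud at (325,203), centred between the jaws. Descending.

{"method": "drive_tool", "body": {
  "rows": [40,0.5,-1,0,0,0,60,75,0.5,-1,0,0,0,60,95,0.5,-1,0,0,0,60,103,0.5,-1,0,0,0,60,103,0.5,-1,0,0,0,60]
}}

```text
clock: 10.28
eef_pos: [632.4, 8.5, 47.9]
tcp_rot: [1.202, 1.566, -0.369]
contact_force: [-0.6, 0.0, -0.4]
opening: 0.6
```

{"method": "drive_tool", "body": {
  "rows": [0,0,0,0,0,0,35,0,0,0,0,0,0,28,0,0,0,0,0,0,22,0,0,0,0,0,0,15,0,0,0,0,0,0,10,0,0,0,0,0,0,10]
}}

```text
clock: 11.02
eef_pos: [633.0, 8.5, 49.0]
tcp_rot: [1.283, 1.564, -0.287]
contact_force: [-1.8, -0.2, 6.9]
opening: 0.185
```

{"method": "drive_tool", "body": {
  "rows": [-5,0,0,0,0,0,10,-12,0,0,0,0,0,10,-25,0,0,0,0,0,10,-45,0,0,0,0,0,10,-75,0,0,0,0,0,10,-95,0,0,0,0,0,10,-100,0,0,0,0,0,10]
}}

```text
clock: 11.9
eef_pos: [633.4, 8.7, 151.2]
tcp_rot: [1.382, 1.561, -0.189]
contact_force: [-0.1, 0.2, -3.1]
opening: 0.186
```

```bash
python3 look.py pics/l7.png 460 -72.3 140
```

```text
[633.44   8.74 151.22] 0.18598474409776689 11.9 [-0.07  0.19 -3.06]
(array([   8.44, -172.62,   80.94]), array([ 0.02,  0.1 , -0.4 ]))
```

View pics/l7.png

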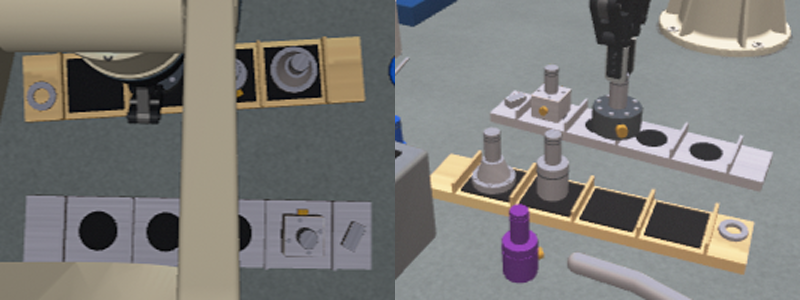

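{"method": "drive_tool", "body": {
  "rows": [0,-20,9,0,0,-0.4,10,0,-50,23,0,0,-0.4,10,0,-85,40,0,0,-0.4,10,0,-120,56,0,0,-0.4,10,4,-150,70,0,0,-0.4,10,8,-166,78,0,0,-0.4,10,8,-173,81,0,0,-0.4,10,8,-173,81,0,0,-0.4,10,8,-173,81,0,0,-0.4,10]
}}

```text
clock: 13.12
eef_pos: [460.8, -72.2, 140.7]
tcp_rot: [0.524, 1.569, -1.047]
contact_force: [-0.5, -0.3, -3.7]
opening: 0.188
```

{"method": "drive_tool", "body": {
  "rows": [20,0,0,0,0,0,10,45,0,0,0,0,0,10,65,0,0,0,0,0,10,75,0,0,0,0,0,10,80,0,0,0,0,0,10,80,0,0,0,0,0,10]
}}

```text
clock: 13.88
eef_pos: [461.2, -72.3, 60.8]
tcp_rot: [0.582, 1.569, -0.989]
contact_force: [0.1, -1.3, -3.2]
opening: 0.181
```

```bash
python3 look.py pics/l8.png 460 -72.3 46
```

```text
[461.18 -72.28  60.79] 0.18148703067041042 13.875 [ 0.11 -1.29 -3.17]
(array([15.18, -1.43, -0.1 ]), array([ 0.04,  0.11, -0.11]))
```

View pics/l8.png

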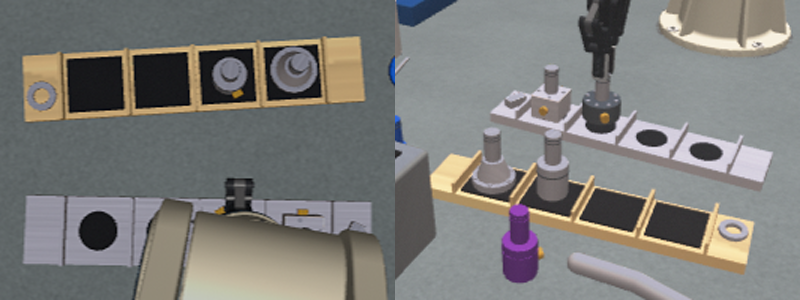

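{"method": "drive_tool", "body": {
  "rows": [6,-1,0,0,0,0,10,10,-1,0,0,0,0,10,12,-1,0,0,0,0,10,13,-1,0,0,0,0,10,14,-1,0,0,0,0,10,14,-1,0,0,0,0,10]
}}

```text
clock: 14.72
eef_pos: [460.4, -72.4, 47.2]
tcp_rot: [0.796, 1.568, -0.775]
contact_force: [-0.5, -0.3, -3.9]
opening: 0.181
```

{"method": "drive_tool", "body": {
  "rows": [0.5,0,0,0,0,0,10,1,0,0,0,0,0,10,1.5,0,0,0,0,0,10,1.5,0,0,0,0,0,10]
}}

```text
clock: 15.22
eef_pos: [460.3, -72.4, 46.1]
tcp_rot: [0.733, 1.568, -0.837]
contact_force: [-3.4, 0.3, 6.3]
opening: 0.188
```

{"method": "drive_tool", "body": {
  "rows": [0,0,0,0,0,0,22,0,0,0,0,0,0,28,0,0,0,0,0,0,40,0,0,0,0,0,0,55,-5,0,0,0,0,0,60,-30,0,0,0,0,0,60,-60,0,0,0,0,0,60,-100,0,0,0,0,0,60,-105,0,0,0,0,0,60]
}}

```text
clock: 16.35
eef_pos: [462.0, -72.5, 153.9]
tcp_rot: [1.186, 1.563, -0.384]
contact_force: [0.4, -0.5, -0.2]
opening: 0.599
```

```bash
python3 look.py pics/l9.png 635.6 -63.5 160
```

```text
[462.03 -72.51 153.86] 0.5992162413109098 16.35 [ 0.42 -0.48 -0.18]
(array([ -7.77, 175.11,  -8.63]), array([ 0.04,  0.13, -0.19]))
```

View pics/l9.png

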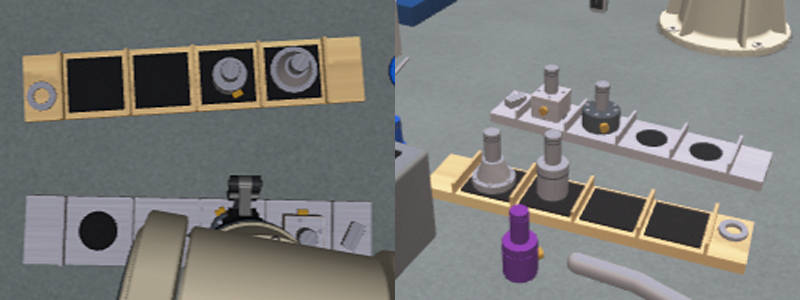

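The pancake stands upright on the second disc from the right. Next is the canister, with its stud at about (636, -64).

{"method": "drive_tool", "body": {
  "rows": [-6,60,-3,0,0,0,60,-6,120,-6,0,0,0,60,-6,175,-9,0,0,0,60,-6,175,-9,0,0,0,60,-6,175,-9,0,0,0,60,-6,175,-9,0,0,0,60]
}}

```text
clock: 17.2
eef_pos: [634.0, -63.2, 157.5]
tcp_rot: [0.633, 1.568, -0.937]
contact_force: [-0.1, 0.2, 0.4]
opening: 0.595
```

```bash
python3 - <<'E'
from h import *
T=toolT();np.save("T3.npy",T);cv2.imwrite("pics/w3.png",grab_frame("wrist")[100:300,220:440,::-1].repeat(3,0).repeat(3,1))
print(T[:3,3],tune([636,-63.7,64],0))
E
```

```text
[633.97 -63.17 157.5 ] (array([93.94,  1.5 ,  0.26]), array([ 0.03,  0.13, -0.14]))
```

View pics/w3.png

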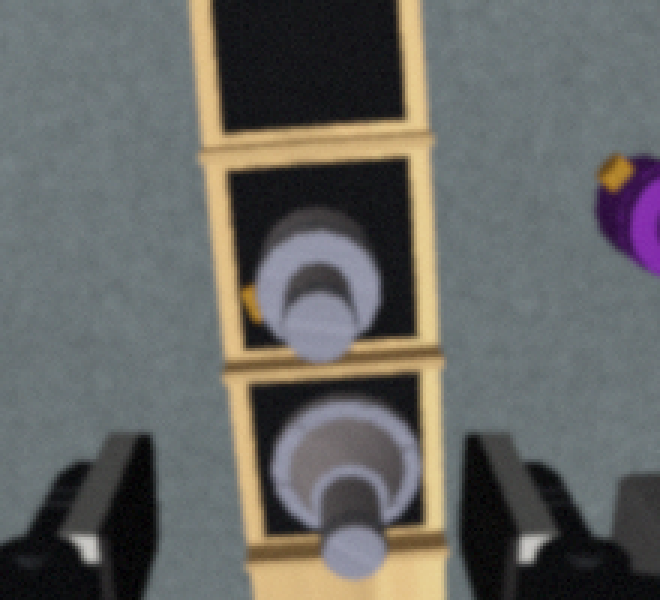

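{"method": "drive_tool", "body": {
  "rows": [35,1.5,0,0,0,0,60,65,1.5,0,0,0,0,60,86,1.5,0,0,0,0,60,94,1.5,0,0,0,0,60,94,1.5,0,0,0,0,60]
}}

```text
clock: 17.88
eef_pos: [635.6, -63.5, 64.1]
tcp_rot: [0.746, 1.568, -0.825]
contact_force: [0.2, -1.0, 0.4]
opening: 0.602
```

{"method": "drive_tool", "body": {
  "rows": [0,0,0,0,0,0,35,0,0,0,0,0,0,28,0,0,0,0,0,0,22,0,0,0,0,0,0,15,0,0,0,0,0,0,10,0,0,0,0,0,0,10]
}}

```text
clock: 18.62
eef_pos: [636.7, -63.6, 65.1]
tcp_rot: [1.056, 1.566, -0.515]
contact_force: [1.1, -0.3, 6.5]
opening: 0.185
```

{"method": "drive_tool", "body": {
  "rows": [-5,0,0,0,0,0,10,-12,0,0,0,0,0,10,-25,0,0,0,0,0,10,-45,0,0,0,0,0,10,-70,0,0,0,0,0,10,-90,0,0,0,0,0,10,-95,0,0,0,0,0,10]
}}

```text
clock: 19.5
eef_pos: [637.4, -63.4, 162.4]
tcp_rot: [1.228, 1.563, -0.343]
contact_force: [0.3, 0.1, -4.4]
opening: 0.186
```

```bash
python3 look.py pics/l10.png 460 3.7 150
```

```text
[637.37 -63.42 162.42] 0.1864004988358908 19.5 [ 0.26  0.13 -4.39]
(array([   9.7 , -176.53,  -67.14]), array([ 0.02,  0.14, -0.3 ]))
```

View pics/l10.png

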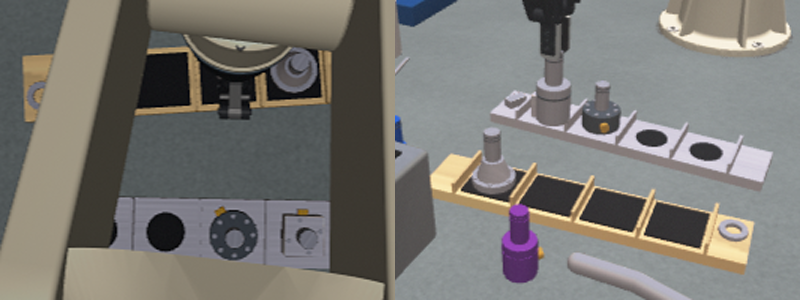

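{"method": "drive_tool", "body": {
  "rows": [0,-20,-8,0,0,-0.3,10,0,-50,-19,0,0,-0.3,10,0,-85,-32,0,0,-0.3,10,0,-120,-46,0,0,-0.3,10,4,-150,-57,0,0,-0.3,10,9,-168,-64,0,0,-0.3,10,9,-176,-67,0,0,-0.3,10,9,-176,-67,0,0,-0.3,10,9,-176,-67,0,0,-0.3,10]
}}

```text
clock: 20.72
eef_pos: [461.6, 3.4, 150.9]
tcp_rot: [0.348, 1.568, -1.223]
contact_force: [-0.7, -0.1, -5.1]
opening: 0.188
```

{"method": "drive_tool", "body": {
  "rows": [20,0,0,0,0,0,10,45,0,0,0,0,0,10,62,0,0,0,0,0,10,72,0,0,0,0,0,10,75,0,0,0,0,0,10,75,0,0,0,0,0,10]
}}

```text
clock: 21.48
eef_pos: [462.1, 3.1, 76.2]
tcp_rot: [0.501, 1.568, -1.069]
contact_force: [-0.6, -0.4, -4.3]
opening: 0.184
```

```bash
python3 look.py pics/l11.png 460 3.7 62
```

```text
[462.11   3.13  76.16] 0.18440507030758777 21.475 [-0.58 -0.37 -4.33]
(array([14.45, -2.27, -0.58]), array([ 0.01,  0.15, -0.12]))
```

View pics/l11.png

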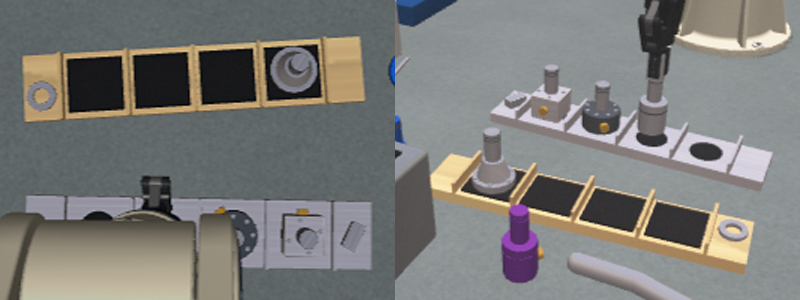

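{"method": "drive_tool", "body": {
  "rows": [6,-2,-0.5,0,0,0,10,10,-2,-0.5,0,0,0,10,12,-2,-0.5,0,0,0,10,13,-2,-0.5,0,0,0,10,13,-2,-0.5,0,0,0,10,13,-2,-0.5,0,0,0,10]
}}

```text
clock: 22.32
eef_pos: [460.3, 3.6, 63.5]
tcp_rot: [0.692, 1.567, -0.878]
contact_force: [0.0, -0.1, -4.8]
opening: 0.184
```

{"method": "drive_tool", "body": {
  "rows": [0.5,0,0,0,0,0,10,1,0,0,0,0,0,10,1.5,0,0,0,0,0,10,1.5,0,0,0,0,0,10]
}}

```text
clock: 22.82
eef_pos: [460.7, 3.6, 62.2]
tcp_rot: [0.83, 1.567, -0.741]
contact_force: [0.7, -0.3, -1.4]
opening: 0.183
```

{"method": "drive_tool", "body": {
  "rows": [0.3,0,0,0,0,0,10,0.3,0,0,0,0,0,22,0.3,0,0,0,0,0,28,0,0,0,0,0,0,40,0,0,0,0,0,0,55,-5,0,0,0,0,0,60,-30,0,0,0,0,0,60,-60,0,0,0,0,0,60,-95,0,0,0,0,0,60,-95,0,0,0,0,0,60]
}}

```text
clock: 24.08
eef_pos: [462.3, 3.9, 159.8]
tcp_rot: [1.265, 1.562, -0.305]
contact_force: [-0.0, 0.3, 0.1]
opening: 0.6
```

```bash
python3 look.py pics/l12.png 646.8 -138.2 150
```

```text
[462.34   3.89 159.84] 0.5995730945402435 24.075 [-0.03  0.29  0.08]
(array([  8.26, 186.39, 142.07]), array([ 0.01,  0.15, -0.19]))
```

View pics/l12.png

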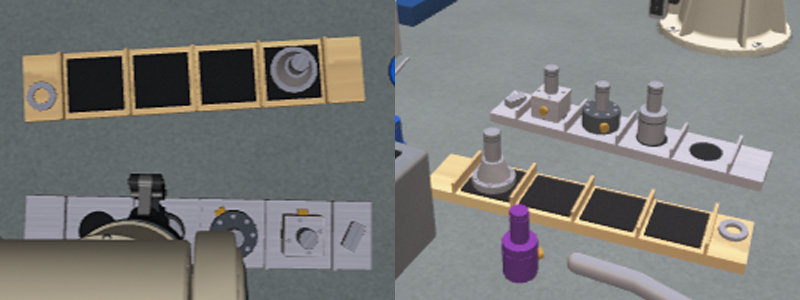

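The canister stands upright on the third disc. Last is the flanged cell.

{"method": "drive_tool", "body": {
  "rows": [0,45,35,0,0,0,60,0,90,70,0,0,0,60,0,135,105,0,0,0,60,5,187,142,0,0,0,60,8,187,142,0,0,0,60,8,187,142,0,0,0,60,8,187,142,0,0,0,60]
}}

```text
clock: 25.05
eef_pos: [646.1, -137.3, 149.7]
tcp_rot: [0.695, 1.568, -0.875]
contact_force: [0.2, -0.4, 0.6]
opening: 0.6
```

```bash
python3 - <<'E'
from h import *
T=toolT();np.save("T4.npy",T);im=grab_frame("wrist");cv2.imwrite("pics/w4.png",im[100:300,220:440,::-1].repeat(3,0).repeat(3,1));cv2.imwrite("pics/w4f.png",im[:,:,::-1])
print(T[:3,3],tune([646.8,-138.2,54],0))
E
```

```text
[ 646.13 -137.27  149.69] (array([96.16,  0.13,  0.71]), array([ 0.05,  0.13, -0.14]))
```

View pics/w4.png

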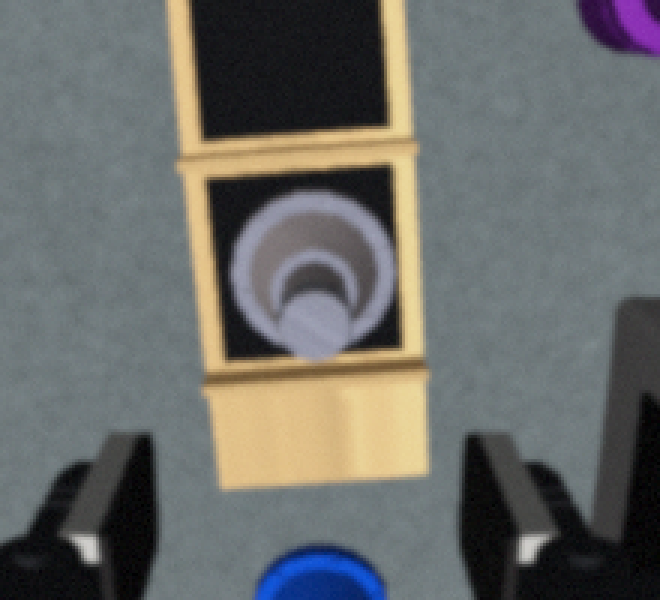

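View pics/w4f.png

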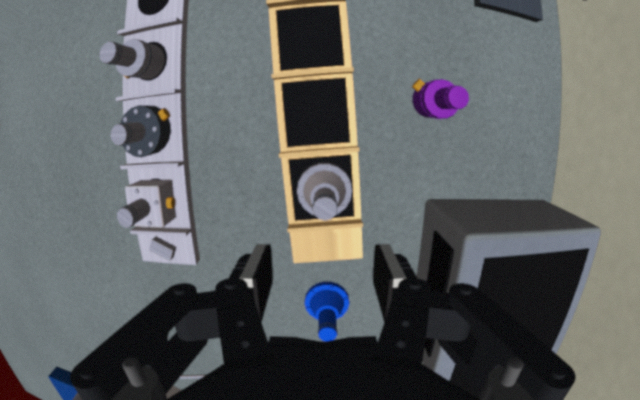

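The flanged cell's stud at about (325,207) is centred between the jaws. The blue look-alike lies beyond the rack end. The grey box to the right is about 100 mm away in +x; I'll check that clearance by numbers.

```bash
python3 - <<'E'
from h import *
print(onz("top",366,118,0),onz("top",366,105,120),onz("top",431,180,20), onz("scene",145,290,0),onz("scene",225,240,0))
E
```

```text
[ 756.82 -160.5     0.  ] [ 746.81 -143.84  120.  ] [ 638.44 -278.05   20.  ] [ 902.54 -200.94    0.  ] [ 752.71 -160.96    0.  ]
```

Box edge is at x≈750, which clears the gripper. Descending.

{"method": "drive_tool", "body": {
  "rows": [35,0.5,0.5,0,0,0,60,65,0.5,0.5,0,0,0,60,87,0.5,0.5,0,0,0,60,96,0.5,0.5,0,0,0,60,96,0.5,0.5,0,0,0,60]
}}

```text
clock: 25.72
eef_pos: [646.9, -137.6, 54.4]
tcp_rot: [0.801, 1.568, -0.769]
contact_force: [-0.7, -0.6, 0.1]
opening: 0.598
```

{"method": "drive_tool", "body": {
  "rows": [0,0,0,0,0,0,35,0,0,0,0,0,0,28,0,0,0,0,0,0,22,0,0,0,0,0,0,15,0,0,0,0,0,0,10,0,0,0,0,0,0,10]
}}

```text
clock: 26.48
eef_pos: [648.0, -137.8, 55.4]
tcp_rot: [1.061, 1.566, -0.508]
contact_force: [1.4, 1.3, 6.3]
opening: 0.187
```

{"method": "drive_tool", "body": {
  "rows": [-5,0,0,0,0,0,10,-12,0,0,0,0,0,10,-25,0,0,0,0,0,10,-45,0,0,0,0,0,10,-70,0,0,0,0,0,10,-100,0,0,0,0,0,10,-110,0,0,0,0,0,10,-110,0,0,0,0,0,10]
}}

```text
clock: 27.48
eef_pos: [647.9, -137.5, 166.3]
tcp_rot: [1.137, 1.564, -0.433]
contact_force: [-0.0, 0.8, -3.9]
opening: 0.185
```

```bash
python3 look.py pics/l13.png 460.2 79.6 160
```

```text
[ 647.9  -137.52  166.35] 0.18540442430492887 27.475 [-0.04  0.76 -3.86]
(array([   3.43, -186.36, -217.13]), array([ 0.07,  0.12, -0.17]))
```

View pics/l13.png

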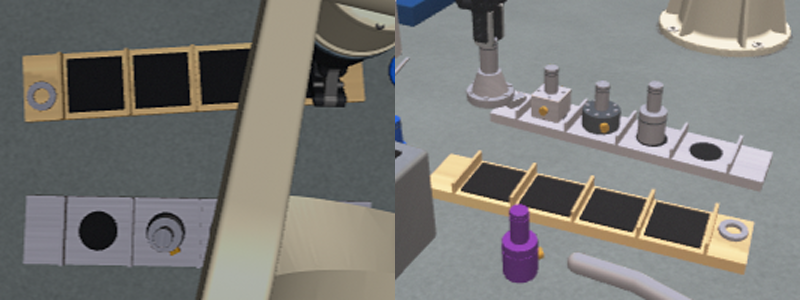

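{"method": "drive_tool", "body": {
  "rows": [0,-18,-21,0,0,0,10,0,-45,-52,0,0,0,10,0,-72,-84,0,0,0,10,0,-99,-115,0,0,0,10,0,-126,-147,0,0,0,10,0,-152,-177,0,0,0,10,3,-172,-200,0,0,0,10,3,-183,-213,0,0,0,10,3,-187,-217,0,0,0,10,3,-187,-217,0,0,0,10]
}}

```text
clock: 28.82
eef_pos: [460.0, 79.3, 160.4]
tcp_rot: [0.962, 1.567, -0.607]
contact_force: [-0.1, -0.9, -3.0]
opening: 0.182
```

{"method": "drive_tool", "body": {
  "rows": [20,0,0,0,0,0,10,50,0,0,0,0,0,10,75,0,0,0,0,0,10,88,0,0,0,0,0,10,93,0,0,0,0,0,10,93,0,0,0,0,0,10]
}}

```text
clock: 29.58
eef_pos: [460.8, 78.9, 67.7]
tcp_rot: [1.015, 1.566, -0.554]
contact_force: [0.1, -0.3, -3.3]
opening: 0.182
```

```bash
python3 look.py pics/l14.png 460.2 79.6 52.4
```

```text
[460.82  78.92  67.67] 0.18229040619106665 29.575 [ 0.12 -0.32 -3.33]
(array([15.72, -0.91, -0.54]), array([ 0.09,  0.13, -0.27]))
```

View pics/l14.png

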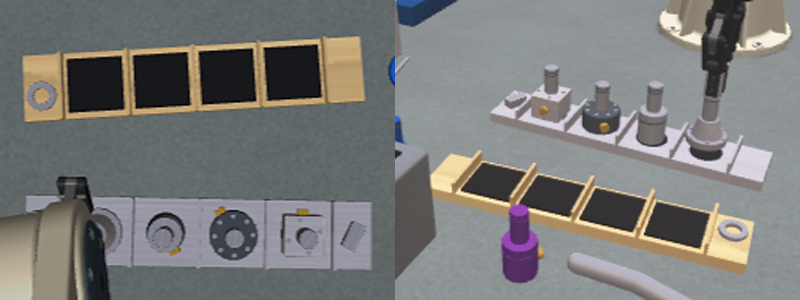

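{"method": "drive_tool", "body": {
  "rows": [6,-1,-0.5,0,0,-0.3,10,10,-1,-0.5,0,0,-0.3,10,12,-1,-0.5,0,0,-0.3,10,13.5,-1,-0.5,0,0,-0.3,10,14,-1,-0.5,0,0,-0.3,10,14,-1,-0.5,0,0,-0.3,10]
}}

```text
clock: 30.42
eef_pos: [460.1, 79.6, 54.1]
tcp_rot: [-0.223, 1.569, -1.792]
contact_force: [0.6, 0.2, -4.1]
opening: 0.185
```

{"method": "drive_tool", "body": {
  "rows": [0.5,0,0,0,0,0,10,1,0,0,0,0,0,10,1.5,0,0,0,0,0,10,1.5,0,0,0,0,0,10]
}}

```text
clock: 30.92
eef_pos: [460.1, 79.6, 52.6]
tcp_rot: [-0.227, 1.569, -1.796]
contact_force: [-0.0, -0.2, -3.8]
opening: 0.182
```

{"method": "drive_tool", "body": {
  "rows": [0.5,0,0,0,0,0,10,0.8,0,0,0,0,0,10,0.8,0,0,0,0,0,10]
}}

```text
clock: 31.3
eef_pos: [460.4, 79.6, 52.3]
tcp_rot: [0.009, 1.569, -1.56]
contact_force: [-2.0, -0.5, 6.0]
opening: 0.185
```

{"method": "drive_tool", "body": {
  "rows": [0,0,0,0,0,0,22,0,0,0,0,0,0,28,0,0,0,0,0,0,40,0,0,0,0,0,0,55,-5,0,0,0,0,0,60,-30,0,0,0,0,0,60,-60,0,0,0,0,0,60,-110,0,0,0,0,0,60,-150,0,0,0,0,0,60,-150,0,0,0,0,0,60]
}}

```text
clock: 32.55
eef_pos: [462.5, 80.3, 205.7]
tcp_rot: [1.401, 1.564, -0.168]
contact_force: [0.6, 1.1, -0.7]
opening: 0.601
```

```bash
python3 - <<'E'
from h import *
print(tune([350,400,250],0))
E
```

```text
(array([ -45.37, -111.77, -319.84]), array([ 0.09,  0.06, -0.36]))
```

Clearing the view to check all four.

{"method": "drive_tool", "body": {
  "rows": [-45,-20,-55,0,0,0,60,-45,-40,-115,0,0,0,60,-45,-60,-170,0,0,0,60,-45,-80,-225,0,0,0,60,-45,-100,-280,0,0,0,60,-45,-112,-320,0,0,0,60,-45,-112,-320,0,0,0,60,-45,-112,-320,0,0,0,60]
}}

```text
clock: 33.55
eef_pos: [349.4, 399.3, 248.7]
tcp_rot: [1.093, 1.565, -0.476]
contact_force: [0.6, -0.4, -0.9]
opening: 0.599
```

```bash
python3 - <<'E'
from h import *
im=grab_frame("top")[:,:,::-1].copy(); cv2.imwrite("pics/top9.png",im)
c=cv2.resize(im[245:310,180:410],(800,226),interpolation=cv2.INTER_CUBIC)
s=grab_frame("scene")[130:220,250:460,::-1]
cv2.imwrite("pics/fin.png",np.vstack([c,cv2.resize(s,(800,343),interpolation=cv2.INTER_CUBIC)])); print(r.sense()["clock"],r.sense()["contact_force"])
E
```

```text
33.65 [-0.38  0.04  0.52]
```

View pics/fin.png

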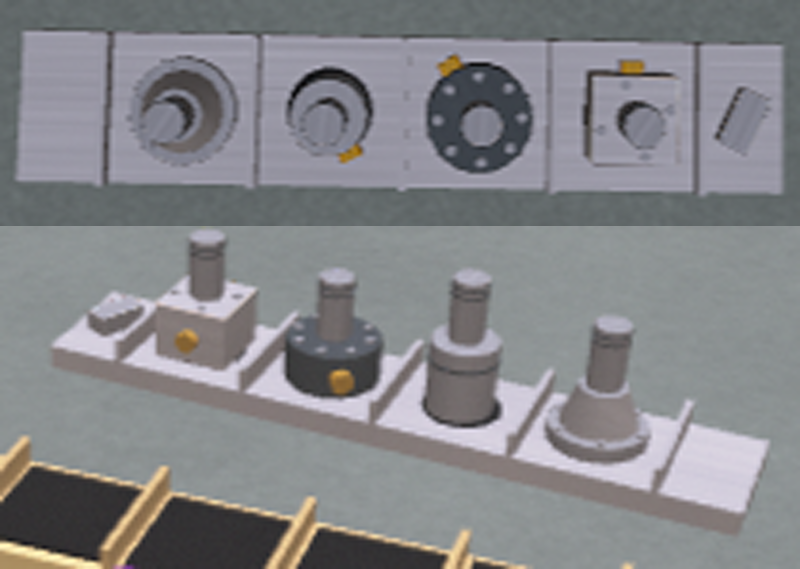

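The picture shows all four upright and centred, in the mirrored order. A final numeric check from the stud tops:

```bash
python3 - <<'E'
from h import *
D=dict(fl=(459.99,80.2),ca=(459.66,4.16),pa=(459.31,-71.85),bl=(459.16,-147.8))
for n,u,v,z in(("fl",163,123,82),("ca",323,124,92),("pa",481,125,76),("bl",645,126,84)):
    print(n,onz("top",180+u/3.478-.36,245+v/3.478-.36,z)[:2]-D[n])
s=r.sense();print(s["contact_force"],s["qvel"])
E
```

```text
fl [-1.15 -2.05]
ca [ 0.71 -1.65]
pa [0.07 0.21]
bl [ 1.58 -1.22]
[-0.38  0.04  0.52] [-0.01 -0.01 -0.    0.   -0.    0.  ]
```

All four stud tops are within about 2.5 mm of their disc centres.

```bash
python3 -c "
from rig import sign_off
print(sign_off())"
```

```text
the job is handed in; nothing more can be done
None
```

All four load cells are now in the aluminium rack in mirrored order, and I handed the job in at about 34 s; sign-off gives no verdict. From the left (+y) the row now reads flanged, canister, pancake, block. It started as block, pancake, canister, flanged. I gripped each cell by its stud at 50 N, lowered it until the wrist force showed contact, then released it slowly.

**Final checks:**
- **Position:** from the top camera, every stud top is within about 2.5 mm of its disc centre; the limit is 12 mm.
- **Upright and released:** both views show all four cells upright. The gripper is clear and about 320 mm to the left of the nearest cell.
- **Other objects:** I did not touch the purple or blue look-alikes, the washer or the gauge block.

**Disagreements:** before the first pick, stud positions from the scene camera were 2–5 mm off the top camera's in x. The wrist camera agreed with the top camera to about 2 mm, so I used those two. The canister was released with some of its weight still on the gripper (wrist force −1.4 N, against −4.4 N when carried), so it may have settled a fraction of a millimetre.

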